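# Clear the spring-jaw jig, then hold it open at the marker

## Task

I need the spring-jaw jig held open for the next assembly: first clear its bed by putting the leftover wheel into the round tub and the leftover girder into the rectangular tray. Then pull the jaw towards you by its crossbar, against its spring, until the jaw's pointer stands beside the brass marker clipped to the edge of the bed, and keep holding it there with the gripper: finish while holding, do not let go. Leave everything else on the bench where it is.

Things in the scene. Friction and masses are not known exactly. Their poses are not given: they have to be found in the camera images.
- jig: Spring-jaw jig fixed to the bench: dark steel bed 300 x 120 mm, 12 mm thick, a fixed grey jaw across its far end (jig x 110 to 135 mm, top at 48 mm), two spring barrels behind it (to x 235). Origin on the bench under the bed's middle line, 160 mm from its near end; x points along the bed away from the robot to the fixed jaw, y to the left. The moving jaw is pulled along -x
- jaw (a joint): How far the moving jaw is pulled along the jig's -x, m: 0 = shut against the fixed jaw (its start), 0.095 = end of travel. A spring shuts it: about 7 N at 0, 14 N at 0.065; it snaps back when let go. Steel block 75 x 90 x 30 mm, top 43.5 mm above the bench, near face at jig x = 33 mm when shut
- jaw_bar (a point): Middle of the black crossbar on top of the moving jaw: a round bar 14 mm thick and 94 mm long along the jig's y, 83 mm above the bench, on two upright 12 mm posts 36 mm either side of its middle; under it, between the posts, 32 mm of free height and 60 mm of free width for fingers. Moves with the jaw
- jaw_pointer (a point): Tip of the small white pointer that sticks out of the left side of the moving jaw, 20 mm above the bench, 57 mm to the left of the jig's middle line and 15 mm nearer the robot than the crossbar. Moves with the jaw
- marker: Brass marker block fixed to the left edge of the jig's bed: 10 mm long (along the jig's x), 16 mm wide, 26 mm high, with a dark line round its middle. Origin under its centre, axes as the jig's. The pointer is on the mark when its tip is beside the block; the marker stands 38 to 75 mm nearer the robot than the pointer of the shut jaw
- wheel: Model wheel with black tyre, lying flat on the jig's bed near side of the jaw: 48 mm across, 24 mm thick; origin at the centre of its underside (z 12 mm on the bed), z up
- wheel_center (a point): Centre of the wheel, half-way up (12 mm above the bed)
- girder: Perforated steel girder lying flat on the jig's bed, near side of the jaw: straight bar 76 mm long (its x), 26 mm wide (its y), 24 mm high; origin at the centre of its underside (z 12 mm on the bed)
- girder_center (a point): Centre of the girder, half-way up (12 mm above the bed), axes as the girder's
- tub: Round open metal tub fixed to the bench: 124 mm across, 45 mm high, wall 3 mm, floor 4 mm thick; origin under its centre. For the wheel
- tray: Rectangular open metal tray fixed to the bench: 150 mm (its x) x 115 mm (its y), 40 mm high, walls and floor about 4 mm; origin under its centre. For the girder
- mug: Bystander, to be left alone: white mug with pens standing in it, 76 mm across, 130 mm tall with its pens; origin under its centre
- tape: Bystander, to be left alone: roll of paper tape lying flat, 84 mm across, 19 mm high; origin under its centre
- screwdriver: Bystander, to be left alone: screwdriver lying on the bench, 170 mm long; origin under its middle
- wrench: Bystander, to be left alone: steel wrench lying on the bench, 140 mm long; origin under its middle
- oiler: Bystander, to be left alone: white bottle with a cap, 44 mm across, 110 mm tall; origin under its centre
- carton: Bystander, to be left alone: small closed cardboard box 90 x 60 x 35 mm; origin under its centre
- notepad: Bystander, to be left alone: pad of notes 76 x 76 x 18 mm; origin under its centre
There are look-alikes about, which are no part of the job. Of the things shaped like the girder, the steel one is meant. Of the things that look like the wheel, the smaller one is meant.

How it is judged:
On the way, in this order (a step that is already met when the one before it is completed fails the run):
1. the wheel lies in the round tub and the girder in the rectangular tray, both let go, the jaw still shut (horizontal distance between wheel_center and tub below 0.05 m and z of wheel_center in the frame of tub below 0.042 m and x of girder_center in the frame of tray between -0.068 and 0.068 m and y of girder_center in the frame of tray between -0.05 and 0.05 m and z of girder_center in the frame of tray below 0.036 m and contact force between each of wheel, girder and the fingers below 0.2 N and value of joint jaw below 0.012 m), for 0.2 s.
2. the jaw is pulled out by the gripper so that its pointer is beside the marker (x of jaw_pointer in the frame of marker between -0.006 and 0.006 m and contact force between jaw and the fingers above 4 N), for 0.2 s.
At the end, for the whole second after the job is handed in: Wheel at rest in the tub (centre within 50 mm of its axis, below 42 mm); girder at rest in the tray (centre within 68 and 50 mm of its middle, below 36 mm); the gripper still holds the jaw (over 4 N), standing still with the pointer within 6 mm of the marker's middle along the bed (all of step 2 and horizontal distance between wheel_center and tub below 0.05 m and z of wheel_center in the frame of tub below 0.042 m and x of girder_center in the frame of tray between -0.068 and 0.068 m and y of girder_center in the frame of tray between -0.05 and 0.05 m and z of girder_center in the frame of tray below 0.036 m and contact force between each of wheel, girder and the fingers below 0.2 N and velocity of joint jaw between -0.01 and 0.01 m/s and linear speed of each of wheel, girder below 0.02 m/s); the arm keeps its last pose, push and grip.
It fails at once if a bystander (mug, tape, screwdriver, wrench, oiler, carton, notepad) is moved by more than 30 mm (distance of any of mug, tape, screwdriver, wrench, oiler, carton, notepad from where it was at the start of the episode above 0.03 m).
It also fails if it takes over 64 s, if anything falls off the work surface, if the arm or the gripper's body presses on something with over 40 N, if the wrist force passes 120 N, or if a joint passes its speed limit or range.

## Robot

A 6-joint arm with a two-finger parallel gripper is mounted at the origin on the work surface. World frame = base frame: x ahead of the robot, y to its left, z up, the work surface at z = 0. Lengths are in m, angles in rad, forces in N, time in s.
With the tool pointing down it reaches from about 0.3 to 0.875 m from the base axis. Payload 4.2 kg.
Tool frame: the origin (TCP) lies at the centre of the arm's flange, where the gripper is bolted on; the fingertips stand 173 mm ahead of it and the grasp point (between the pads) lies pinch_z ahead of it (pinch_z is the distance from the TCP to the grasp point, in m); z points along the fingers, y is the line along which they close (so a half turn about z gives the same grasp; the last joint's range is limited). The gripper opens to 85 mm and grips with 20 to 120 N. Pads are 22 mm wide; open, the fingers measure 114 mm over their backs; the gripper's body (76 mm by 85 mm) begins 54 mm behind the grasp point. The pads swing forward as they close: fully open they stand 13 mm farther back than shut.
Start: joints at [-1.359, 0.32, 1.565, -0, 1.257, -0.02], TCP at [0.132, -0.56, 0.405] pointing down, gripper open.
Joint ranges: [-3.11, 3.11], [-0.84, 2.01], [0.21, 2.61], [-1.34, 4.49], [0.05, 2.63], [-2.56, 2.56]. Speed limits (rad/s): [2.57, 2.57, 3.14, 3.14, 3.14, 3.14].

## Interface

Orientations are given as a unit quaternion [x, y, z, w].
In Python, from station import move_pose, line_to, move_j, grip, dwell, solve_ik, get_state, get_image, PlanningError, close_job, search_frame, pinch_z gives the robot as it stands. Calls block until the motion is done:
- move_pose(position, orientation): joint-space move of the TCP to a pose.
- line_to(position, frame=None, max_speed=0.15): straight line of the TCP; frame=None keeps the orientation; max_speed is the mean speed in m/s.
- move_j(angles): joint-space move.
- grip(opening, grasp_force=None): finger opening in m; grasp_force is the grip in N (None keeps the last); returns when the fingers have stopped.
- dwell(seconds).
- solve_ik(position, orientation): joint angles nearest the present ones, or None.
- get_state(): the state.
- get_image(name): name is "scene" or "top" or "wrist"; returns a dict with "color" (384x512x3 uint8, red, green, blue), "vfov" (degrees; the focal length in pixels is half the picture's height over the tangent of half this angle, whatever the lens; pixels are square), "cx", "cy" (the principal point, pixels), "eye" and "rotation" of the camera in the world. Camera axes: x right, y down, z forward; pixel columns grow to the right and rows downward; lengths in m; the calibration is good to about 2 mm. A picture is of the moment at which its call begins. There is no depth.
A pose or a line that the arm cannot do raises PlanningError and nothing moves.
- close_job(): hands the job in; it is judged then, once.
Trained networks look in the newest picture that a camera, given by its name, has taken for a name from the list of things; names that differ only in an ending like _2 or _b are one class to them, and where a whole thing is asked for, a point or a joint stands for the part that bears it (a point fixed in the world has none). Each returns a list of dicts, best first, with "confidence" (0 to 1); they miss things now and then, are a little off and sometimes report something else, mostly with a low value. They report only what shows in the picture. A call takes as long as a camera call. They do not tell look-alikes from the thing itself.
- search_frame(thing, camera): "bbox" ([left, top, right, bottom] in pixels, round what is visible of it).
The state is a dict: "time_s": time; "joint_pos": joint angles; "qd": joint speeds; "effort": joint torques, N m; "tool_pos": TCP position; "orientation": TCP orientation; "contact_force": force on the tool from outside, world axes, zero at the start; "torque": the same for the moment, N m; "grip_width": finger opening in m; "grasp_force": force on a finger pad.
Only numpy, scipy, OpenCV 4.12 (cv2) and the standard library are available. Lean on these libraries where they do the work, as an engineer would, in place of code of your own. Each camera call takes 0.05 s, during which the arm holds its last target. There are 200 camera calls.

## Working session

There is one attempt and no reset: what is moved stays moved. The work goes in short steps, each a Python script; the robot and the scene stay as the last script left them, time stands still between calls to the robot, and variables do not carry over. Pictures are saved under pics/ and viewed, at most 10 in all, crops included, and the job is handed in when it is done.

```bash
mkdir -p pics; ls; cat > h.py <<'E'
from station import *
import numpy as np, cv2
def cam(n,f=None):
    im=get_image(n)
    if f: cv2.imwrite('pics/'+f,cv2.cvtColor(np.ascontiguousarray(im['color']),cv2.COLOR_RGB2BGR))
    return im
def ray(im,u,v,z):
    f=im['color'].shape[0]/2/np.tan(np.radians(im['vfov'])/2)
    d=np.array(im['rotation'])@np.array([(u-im['cx'])/f,(v-im['cy'])/f,1]); e=np.array(im['eye'])
    return e+d*(z-e[2])/d[2]
def proj(im,p):
    f=im['color'].shape[0]/2/np.tan(np.radians(im['vfov'])/2)
    q=np.array(im['rotation']).T@(np.array(p)-im['eye']); return np.array([im['cx'],im['cy']])+f*q[:2]/q[2]
E
python3 - <<'E'
from h import *
t=cam('top','top.png'); s=cam('scene','scene.png')
for im in(t,s): print(im['eye'],np.round(im['rotation'],3).tolist(),im['vfov'],im['cx'],im['cy'])
Z=dict(jig=.012,jaw=.0435,jaw_bar=.083,jaw_pointer=.02,marker=.026,wheel=.036,girder=.036,tub=.045,tray=.04)
for k in list(Z)+['mug','tape','screwdriver','wrench','oiler','carton','notepad']:
  for c,im in(('top',t),('scene',s)):
    for r in search_frame(k,c)[:3]:
        b=r['bbox']; print(k,c,round(r['confidence'],2),np.round(b).tolist(),np.round(ray(im,(b[0]+b[2])/2,(b[1]+b[3])/2,Z.get(k,.02)),3)[:2])
st=get_state(); print(pinch_z,st['time_s'],st['orientation'])
E
```

```text
pics
[0.28487493 0.0091888  1.40536292] [-0.7, 0.707, -0.072, 0.068] 47.246712708729866 256.118214594033 192.91314542306344
[ 1.34171089 -0.29277989  0.67139687] [0.724, 0.503, -0.265, -0.39] 55.74442590286029 252.98990922448695 187.10822175622877Traceback (most recent call last):
  File "<stdin>", line 8, in <module>
  File "h.py", line 9, in ray
    d=np.array(im['rotation'])@np.array([(u-im['cx'])/f,(v-im['cy'])/f,1]); e=np.array(im['eye'])
      ~~~~~~~~~~~~~~~~~~~~~~~~^~~~~~~~~~~~~~~~~~~~~~~~~~~~~~~~~~~~~~~~~~~~
ValueError: matmul: Input operand 1 has a mismatch in its core dimension 0, with gufunc signature (n?,k),(k,m?)->(n?,m?) (size 3 is different from 4)
```

```bash
sed -i "s/np.array(im\['rotation'\])/R.from_quat(im['rotation']).as_matrix()/; 2a from scipy.spatial.transform import Rotation as R" h.py
python3 - <<'E'
from h import *
t=cam('top','top.png'); s=cam('scene','scene.png')
print([k for k in t])
Z=dict(jig=.012,jaw=.0435,jaw_bar=.083,jaw_pointer=.02,marker=.026,wheel=.036,girder=.036,tub=.045,tray=.04)
for k in list(Z)+['mug','tape','screwdriver','wrench','oiler','carton','notepad']:
  for c,im in(('top',t),('scene',s)):
    for r in search_frame(k,c)[:3]:
        b=r['bbox']; print(k,c,round(r['confidence'],2),np.round(b).tolist(),np.round(ray(im,(b[0]+b[2])/2,(b[1]+b[3])/2,Z.get(k,.02)),3)[:2])
st=get_state(); print(pinch_z,st['time_s'],st['orientation'])
cv2.imwrite('pics/top2.png',cv2.resize(cv2.imread('pics/top.png'),(800,600),interpolation=3))
E
```

```text
['color', 'vfov', 'cx', 'cy', 'eye', 'rotation']
jig top 0.73 [242.0, 106.0, 284.0, 226.0] [ 0.654 -0.023]
jig scene 0.62 [214.0, 196.0, 308.0, 294.0] [ 0.682 -0.014]
jig scene 0.15 [108.0, 243.0, 129.0, 285.0] [ 0.625 -0.372]
jaw top 0.78 [246.0, 145.0, 280.0, 170.0] [ 0.675 -0.023]
jaw scene 0.68 [240.0, 219.0, 285.0, 252.0] [ 0.682 -0.011]
jaw scene 0.57 [175.0, 188.0, 197.0, 212.0] [ 0.459 -0.165]
jaw_bar top 0.83 [244.0, 141.0, 277.0, 171.0] [ 0.667 -0.015]
jaw_bar top 0.31 [196.0, 241.0, 221.0, 265.0] [0.369 0.146]
jaw_bar scene 0.82 [241.0, 216.0, 279.0, 251.0] [ 0.715 -0.033]
jaw_bar scene 0.67 [224.0, 199.0, 241.0, 215.0] [ 0.589 -0.062]
jaw_bar scene 0.18 [239.0, 210.0, 259.0, 231.0] [ 0.659 -0.041]
jaw_pointer top 0.67 [247.0, 142.0, 277.0, 166.0] [ 0.694 -0.02 ]
jaw_pointer scene 0.73 [241.0, 218.0, 285.0, 253.0] [0.657 0.   ]
wheel top 0.6 [253.0, 246.0, 273.0, 263.0] [ 0.366 -0.018]
wheel top 0.5 [265.0, 201.0, 275.0, 214.0] [ 0.513 -0.041]
wheel scene 0.77 [217.0, 174.0, 236.0, 192.0] [ 0.397 -0.021]
wheel scene 0.59 [225.0, 200.0, 239.0, 213.0] [ 0.525 -0.045]
girder 
[... 1375 characters left out ...]
 -0.311]
wrench top 0.62 [328.0, 129.0, 337.0, 170.0] [ 0.707 -0.252]
wrench scene 0.93 [164.0, 255.0, 187.0, 301.0] [ 0.727 -0.249]
oiler top 0.75 [363.0, 155.0, 380.0, 170.0] [ 0.661 -0.376]
oiler scene 0.85 [110.0, 242.0, 134.0, 285.0] [ 0.635 -0.364]
carton top 0.77 [406.0, 212.0, 432.0, 239.0] [ 0.451 -0.515]
carton top 0.18 [361.0, 154.0, 382.0, 169.0] [ 0.665 -0.377]
carton scene 0.93 [42.0, 219.0, 73.0, 252.0] [ 0.468 -0.517]
notepad top 0.84 [93.0, 223.0, 118.0, 249.0] [0.429 0.476]
notepad scene 0.63 [355.0, 164.0, 382.0, 177.0] [0.465 0.475]
notepad scene 0.26 [241.0, 217.0, 282.0, 254.0] [ 0.655 -0.003]
0.1547 1.85 [ 9.93287865e-01  1.15668558e-01 -1.14195633e-05  4.25621367e-05]
```

View pics/top2.png

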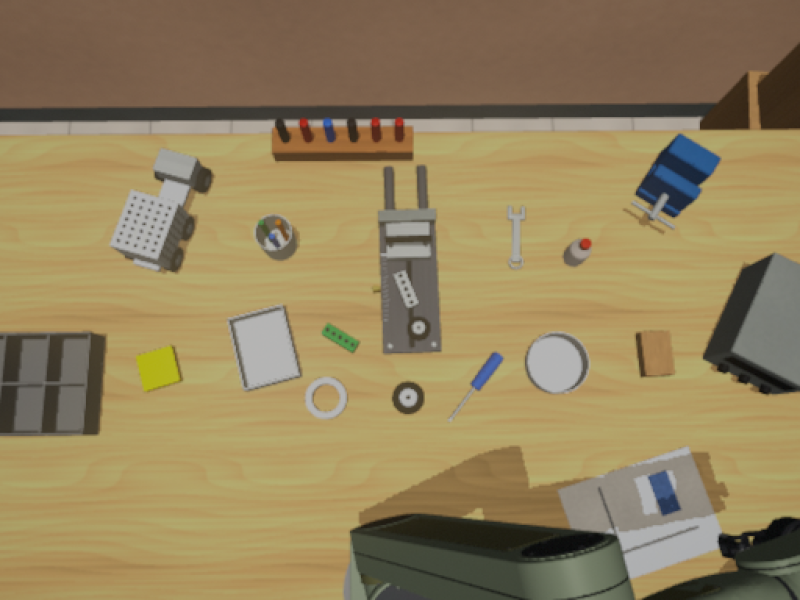

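View pics/scene.png

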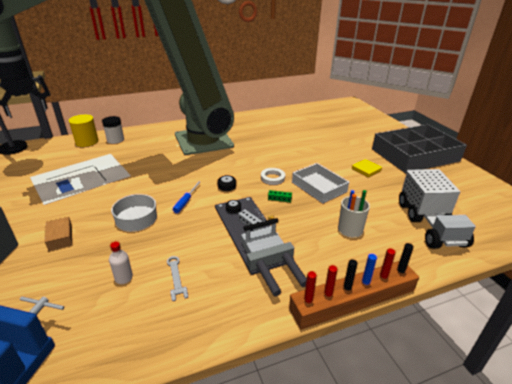

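Candidates (800×600 view): wheels are the small one on the bed (418,327) and a bigger one on the bench (408,397), so I take the one on the bed. Girders are steel on the bed (405,289) and green on the bench (340,337), so I take the steel one. The marker is at (377,290). Next is a close look from above the jig.

```bash
cat >> h.py <<'E'
def q(yaw): return [float(np.cos(yaw/2)),float(np.sin(yaw/2)),0.,0.]
E
python3 - <<'E'
from h import *
move_pose([0.50,-0.02,0.42],q(0))
w=cam('wrist','w1.png'); print(w['eye'],np.round(R.from_quat(w['rotation']).as_matrix(),2).tolist(),w['vfov'],w['cx'],w['cy'])
np.save('w1.npy',{k:w[k] for k in w},allow_pickle=True)
Z=dict(jaw=.0435,jaw_bar=.083,jaw_pointer=.02,marker=.026,wheel=.036,girder=.036)
for k in Z:
    for r in search_frame(k,'wrist')[:3]:
        b=r['bbox']; print(k,round(r['confidence'],2),np.round(b).tolist(),np.round(ray(w,(b[0]+b[2])/2,(b[1]+b[3])/2,Z[k]),3)[:2])
print(get_state()['time_s'],get_state()['joint_pos'])
cv2.imwrite('pics/w1b.png',cv2.resize(cv2.imread('pics/w1.png'),(800,600),interpolation=3))
E
```

```text
[ 0.57325943 -0.01910993  0.38962605] [[-0.0, -0.96, -0.29], [-1.0, 0.0, 0.0], [0.0, 0.29, -0.96]] 66.98673445452386 258.6805619790082 190.57004247256037
jaw 0.93 [205.0, 0.0, 298.0, 36.0] [ 0.658 -0.012]
jaw 0.55 [192.0, 82.0, 210.0, 91.0] [0.59  0.046]
jaw_bar 0.98 [204.0, 0.0, 300.0, 35.0] [ 0.648 -0.013]
marker 0.46 [194.0, 81.0, 211.0, 94.0] [0.59  0.047]
wheel 0.98 [253.0, 140.0, 288.0, 176.0] [ 0.507 -0.034]
wheel 0.95 [230.0, 232.0, 276.0, 278.0] [ 0.373 -0.012]
girder 0.92 [117.0, 144.0, 184.0, 192.0] [0.494 0.115]
girder 0.62 [230.0, 56.0, 272.0, 123.0] [ 0.587 -0.01 ]
girder 0.56 [204.0, 0.0, 298.0, 34.0] [ 0.661 -0.011]
4.525 [-6.34599574e-02  1.91927017e-01  1.70210184e+00 -4.27638341e-05
  1.24758143e+00  1.50778424e+00]
```

View pics/w1b.png

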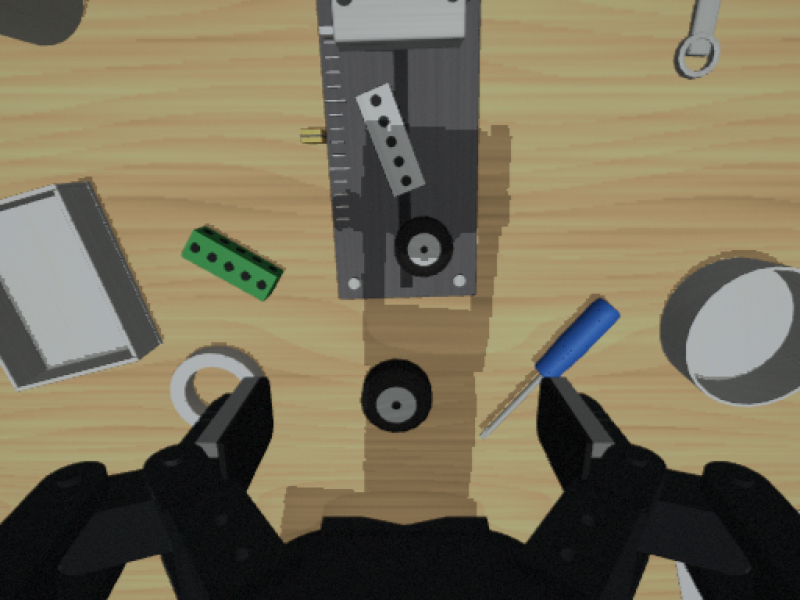

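The wrist view (800×600) confirms the choice: steel girder with its middle hole at (391,141), wheel hub at (424,249), brass marker at (313,135), white pointer at (327,31). Bed near corners are at (339,298) and (476,295).

```bash
python3 - <<'E'
from h import *
w=np.load('w1.npy',allow_pickle=True).item()
s=1.5625
P=dict(g_a=(372,91,.036),g_b=(410,190,.036),g_c=(391,141,.036),wh=(424,248,.036),big=(397,394,.024),nl=(339,298,.012),nr=(476,295,.012),fl=(322,70,.012),fr=(480,70,.012),mk=(313,135,.026),pt=(322,31,.02),jawL=(335,41,.0435),jawR=(464,38,.0435))
for k,(u,v,z) in P.items(): print(k,np.round(ray(w,u/s,v/s,z),4))
t=cam('top')
s=1.5625
for k,(u,v,z) in dict(tub=(557,363,.045),nl=(384,352,.012),nr=(440,350,.012),bar=(409,220,.083),jr=(436,208,.048),jl=(378,211,.048),tr1=(230,319,.04),tr2=(283,307,.04),tr3=(301,377,.04),tr4=(247,390,.04),wh=(418,327,.036),g=(405,289,.036)).items(): print(k,np.round(ray(t,u/s,v/s,z),4))
E
```

```text
g_a [0.6199 0.0038 0.036 ]
g_b [ 0.5507 -0.0236  0.036 ]
g_c [ 0.586  -0.0095  0.036 ]
wh [ 0.5061 -0.0347  0.036 ]
big [ 0.3706 -0.0124  0.024 ]
nl [0.4576 0.0378 0.012 ]
nr [ 0.4601 -0.0815  0.012 ]
fl [0.6376 0.0428 0.012 ]
fr [ 0.6375 -0.0765  0.012 ]
mk [0.5907 0.0497 0.026 ]
pt [0.6618 0.0401 0.02  ]
jawL [0.6501 0.0278 0.0435]
jawR [ 0.6518 -0.0599  0.0435]
tub [ 0.43   -0.3095  0.045 ]
nl [0.4596 0.035  0.012 ]
nr [ 0.4626 -0.0794  0.012 ]
bar [ 0.7175 -0.0183  0.083 ]
jr [ 0.7544 -0.0754  0.048 ]
jl [0.749 0.045 0.048]
tr1 [0.5262 0.3448 0.04  ]
tr2 [0.5498 0.2385 0.04  ]
tr3 [0.4079 0.1996 0.04  ]
tr4 [0.3834 0.3058 0.04  ]
wh [ 0.5067 -0.0344  0.036 ]
g [ 0.5856 -0.0091  0.036 ]
```

Both cameras agree within 1–2 mm: wheel (0.506,-0.0345), girder (0.586,-0.009) at yaw 21.6°, tub (0.430,-0.310), tray (0.467,0.272) at yaw 15°, jig yaw about 1.5°. The bed's width and the jaw's near face match the given sizes. Next, the wheel.

```bash
python3 - <<'E'
from h import *
move_pose([.506,-.0345,.27],q(0.026))
line_to([.506,-.0345,.187])
grip(0.03,40); s=get_state(); print(s['grip_width'],s['grasp_force'],s['contact_force'],s['time_s'])
if s['grip_width']<.04: raise SystemExit('missed')
line_to([.506,-.0345,.28],max_speed=.25)
move_pose([.43,-.31,.28],q(-.6))
print(get_state()['grip_width'])
line_to([.43,-.31,.187])
grip(.07); line_to([.43,-.31,.28],max_speed=.25)
grip(.05)
move_pose([.585,-.009,.28],q(.377)); w=cam('wrist','w2.png')
print(get_state()['time_s'])
line_to([.585,-.009,.187])
grip(0.01,40); s=get_state(); print(s['grip_width'],s['grasp_force'],s['contact_force'],s['time_s'])
E
```

```text
0.04632623779804317 40.36482141818851 [-1.66673861  0.67194735  6.73454493] 6.3833
0.046368003980116805
11.3167
0.024894991555301015 40.80833852291107 [ 0.00752648 -1.48278982  5.63226652] 12.4167
```

```bash
python3 - <<'E'
from h import *
line_to([.585,-.009,.28],max_speed=.25)
move_pose([.467,.272,.28],q(.267))
print(get_state()['grip_width'])
line_to([.467,.272,.184])
grip(.05); line_to([.467,.272,.28],max_speed=.25)
move_pose([.60,-.018,.34],q(.026)); w=cam('wrist','w3.png'); np.save('w3.npy',w,allow_pickle=True); cam('top','top3.png'); cam('scene','s3.png')
for k in('jaw_bar','jaw_pointer','marker'):
  for r in search_frame(k,'wrist')[:2]: print(k,r['confidence'],np.round(r['bbox']))
print(get_state()['time_s'])
a=cv2.resize(cv2.imread('pics/w3.png'),(800,600),interpolation=3); cv2.imwrite('pics/w3b.png',a)
b=cv2.imread('pics/top3.png')[180:260,130:390]; c=cv2.imread('pics/s3.png')[150:270,90:370]
cv2.imwrite('pics/chk.png',np.vstack([cv2.resize(b,(780,240)),cv2.resize(c,(780,334))]))
E
```

```text
0.025134526550471742
jaw_bar 0.64 [195.  35. 328. 127.]
jaw_bar 0.2 [  2.  39.  23. 109.]
jaw_pointer 0.79 [195.  32. 326. 129.]
marker 0.71 [188. 172. 205. 187.]
17.325
```

View pics/w3b.png

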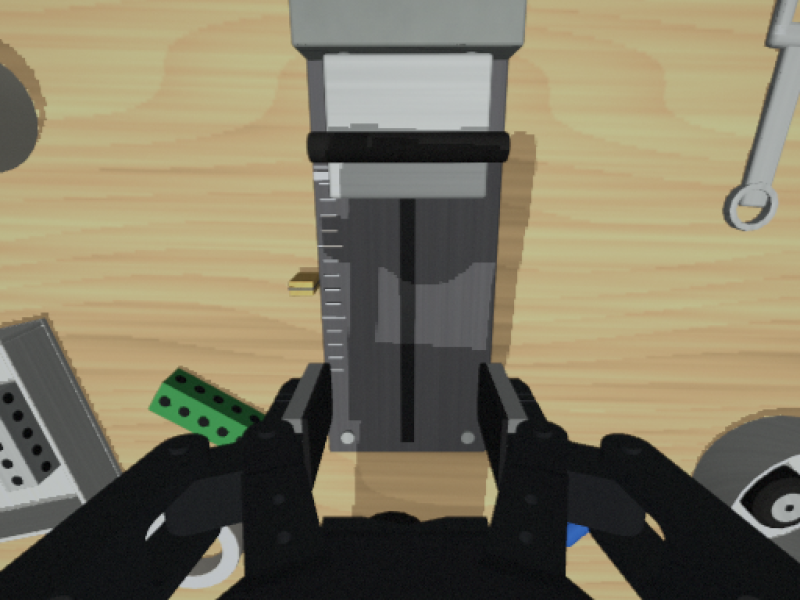

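View pics/chk.png

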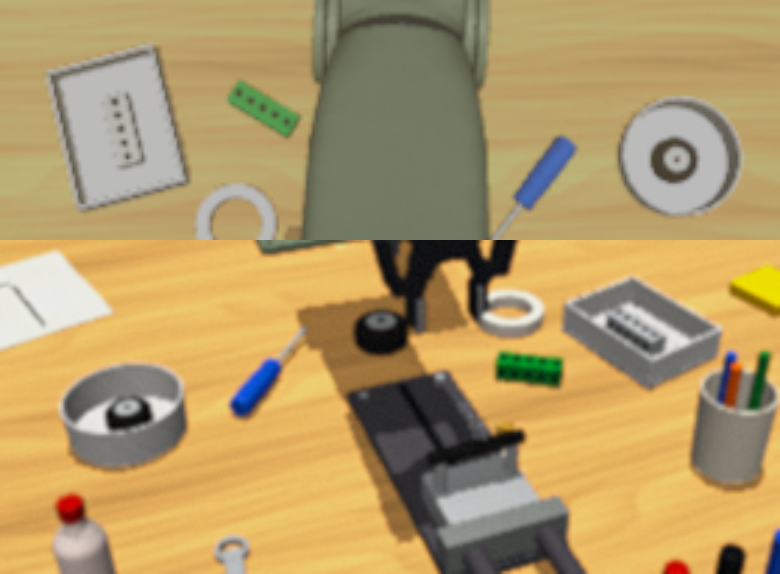

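The wheel is in the tub and the girder in the tray. In w3 (800×600) the bar is centred at (408,147), the pointer is near (318,175) and the marker near (303,285). One zoom on the pointer and marker before pulling.

```bash
python3 - <<'E'
from h import *
w=np.load('w3.npy',allow_pickle=True).item()
a=cv2.imread('pics/w3.png')[95:195,175:225]
cv2.imwrite('pics/z.png',cv2.resize(a,None,fx=6,fy=6,interpolation=cv2.INTER_NEAREST))
s=1.5625
for k,(u,v,z) in dict(barT=(408,132,.083),barB=(408,161,.083),barL=(307,147,.083),barR=(509,147,.083),near=(408,197,.0435)).items(): print(k,np.round(ray(w,u/s,v/s,z),4))
E
```

```text
barT [ 0.6846 -0.0147  0.083 ]
barB [ 0.6716 -0.0151  0.083 ]
barL [0.6767 0.0328 0.083 ]
barR [ 0.6792 -0.0626  0.083 ]
near [ 0.6516 -0.016   0.0435]
```

View pics/z.png

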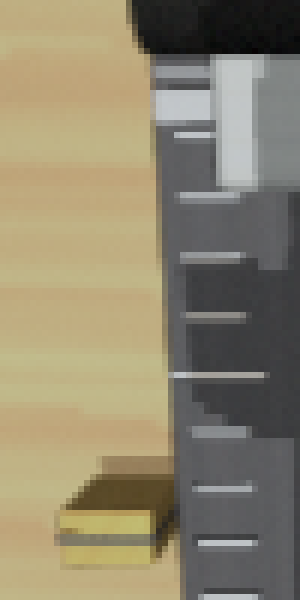

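```bash
cat > pull.py <<'E'
from h import *
w=np.load('w3.npy',allow_pickle=True).item()
m=ray(w,192.8,184.8,.026); p=ray(w,200.5,112.7,.021); ax=np.array([np.cos(.026),np.sin(.026),0])
bar=np.array([.6775,-.0150,.083]); print('m',m,'p',p,'d by pointer',(p-m)@ax,'by bar',(bar-m)@ax-.015)
E
python3 pull.py; python3 - <<'E'
from h import *
Q=q(np.pi/2+.026)
for p in([.678,-.015,.33],[.678,-.015,.238],[.605,-.017,.238]): print(solve_ik(p,Q))
E
```

```text
m [0.59015436 0.05141765 0.026     ] p [0.66086889 0.0422805  0.021     ] d by pointer 0.0704530874581793 by bar 0.07058945568909403
[-3.90786004e-02  5.30031879e-01  1.41527677e+00 -4.44089210e-16
  1.19628401e+00 -6.50786004e-02]
[-3.90786004e-02  6.08417309e-01  1.52281503e+00 -4.44089210e-16
  1.01036032e+00 -6.50786004e-02]
[-4.70936900e-02  5.11012850e-01  1.71349391e+00 -4.44089210e-16
  9.17085895e-01 -7.30936900e-02]
```

```bash
python3 - <<'E'
from h import *
Q=q(np.pi/2+.026); ax=np.array([np.cos(.026),np.sin(.026),0])
grip(.06)
b=np.array([.678,-.015,.238])
move_pose(b+[0,0,.08],Q); line_to(b,max_speed=.1)
grip(0,60); s=get_state(); print(s['grip_width'],s['grasp_force'],s['contact_force'],s['time_s'])
if s['grip_width']<.008: raise SystemExit('missed')
line_to(b-.0705*ax,max_speed=.06); dwell(.3)
s=get_state(); print(s['grip_width'],s['tool_pos'],s['contact_force'],s['time_s'])
w=cam('wrist','w4.png'); np.save('w4.npy',w,allow_pickle=True); cam('scene','s4.png')
print(search_frame('marker','wrist')[:2])
cv2.imwrite('pics/w4b.png',cv2.resize(cv2.imread('pics/w4.png'),(800,600),interpolation=3))
E
```

```text
0.012206308202455262 58.484711050987244 [4.54376793 0.54884893 0.91247969] 20.4333
0.01212981405844492 [ 0.61080144 -0.01689991  0.23877552] [13.00049844 -0.06186129 -6.40357216] 22.0583
[{'bbox': [217.3, 97.7, 237.6, 127.3], 'confidence': 0.57}]
```

View pics/w4b.png

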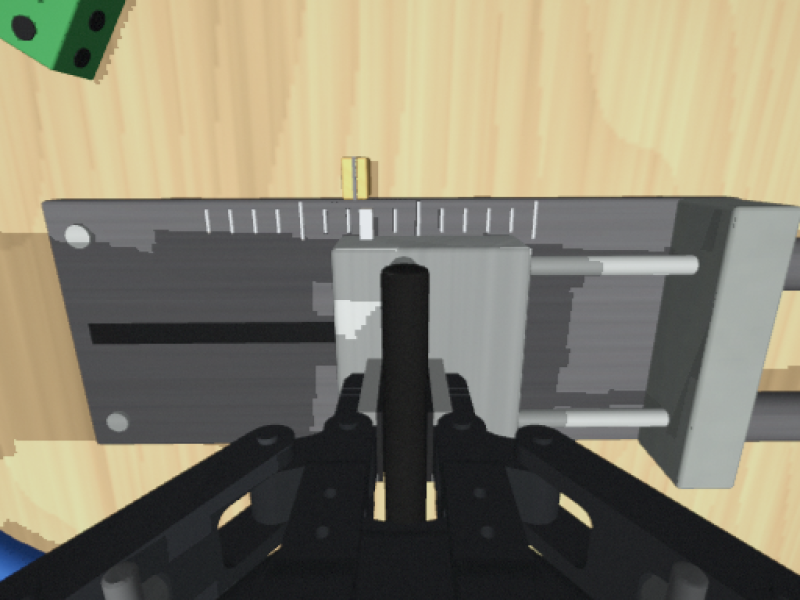

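The bar is held. The pointer tip at (366,210) stands slightly far side of the marker's line at (355,178), and the TCP is 3 mm short because of the spring. I'll correct from the measured offset.

```bash
cat > corr.py <<'E'
from h import *
ax=np.array([np.cos(.026),np.sin(.026),0]); s=1.5625
def off(w,m,p): 
    a=ray(w,m[0]/s,m[1]/s,.026);b=ray(w,p[0]/s,p[1]/s,.021); print('m',a,'p',b); return (b-a)@ax
E
python3 - <<'E'
from corr import *
w=np.load('w4.npy',allow_pickle=True).item()
d=off(w,(355.5,178),(366,210)); print('remaining',d)
assert 0<d<.008
b=np.array([.678,-.015,.238])-.0705*ax
line_to(b-d*ax,max_speed=.02); dwell(.3)
S=get_state(); print(S['grip_width'],S['tool_pos'],S['contact_force'],S['time_s'])
w=cam('wrist','w5.png'); np.save('w5.npy',w,allow_pickle=True)
a=cv2.imread('pics/w5.png')[90:165,190:290]; cv2.imwrite('pics/z5.png',cv2.resize(a,None,fx=6,fy=6,interpolation=cv2.INTER_NEAREST))
E
```

```text
m [0.59128892 0.05170647 0.026     ] p [0.59503162 0.03897675 0.021     ]
remaining 0.003410500123239715
0.012008212219051857 [ 0.60751182 -0.01698205  0.23878942] [14.5950103   0.58216315 -6.30864077] 22.825
```

View pics/z5.png

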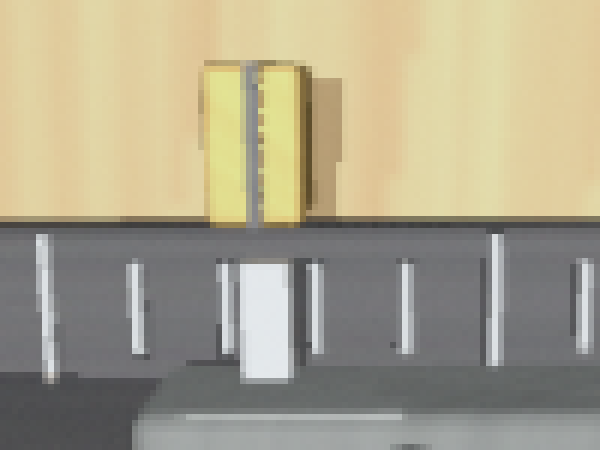

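```bash
python3 - <<'E'
from corr import *
w=np.load('w5.npy',allow_pickle=True).item()
d=off(w,(232*s,114*s),(234.5*s,133.5*s)); print(d)
if abs(d)<.0025:
    dwell(.4); S=get_state(); print(S['time_s'],S['grasp_force']); print(close_job())
E
```

```text
m [0.59082442 0.05163354 0.026     ] p [0.59201603 0.03945324 0.021     ]
0.0008745459280499038
23.275 58.42454731464386
the job is handed in; nothing more can be done
None
```

The job is handed in at about 23 s: the wheel is in the round tub, the steel girder is in the tray, and the gripper holds the jaw open with the pointer about 1 mm from the marker's middle as measured.

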